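Level the collars of a spice riser

ROBOT

A 6-joint arm with a two-finger parallel gripper is mounted at the origin on a cart in front of the work surface, level with it; the furniture and walls round the work are solid. World frame = base frame: x ahead of the robot, y to its left, z up, the work surface at z = 0. Lengths are in mm, angles in degrees, forces in N, time in s.
With the tool pointing down it reaches from about 375 to 925 mm from the base axis. Payload 5.7 kg.
Tool frame: the origin (TCP) lies on the centre line of the jaws, within the pads' length; the fingertips stand 8 mm ahead of it and the grasp point (between the pads) lies 11 mm behind it; z points along the fingers, y is the line along which they close (so a half turn about z gives the same grasp; the last joint's range is limited). The gripper opens to 85 mm and grips with 20 to 120 N. Pads are 22 mm wide; open, the fingers measure 114 mm over their backs; the gripper's body (76 mm by 85 mm) begins 54 mm behind the grasp point. The pads swing forward as they close: fully open they stand 13 mm farther back than shut.
Start: joints at [-71.282, 20.558, 86.54, -0, 72.909, -6.595], TCP at [256.522, -542.366, 239.267] pointing down, gripper open.
Joint ranges: [-170.27, 170.27], [-57.76, 135], [12.27, 136.19], [-55.21, 235.2], [11.17, 155.16], [-170.74, 170.74]. Speed limits (degrees/s): [136.94, 136.94, 180, 180, 180, 180].

INTERFACE

Orientations are given as a 3x3 rotation matrix whose columns are the frame's x, y, z axes.
In Python, from bench import env, optics, current_clock, current_joints, current_dq, current_joint_efforts, current_eef_pos, current_ee_rot, current_force, current_torque, current_finger_gap, current_grasp_force gives the robot as it stands. Calls block until the motion is done:
- env.move_to(position, orientation): joint-space move of the TCP to a pose.
- env.move_linear(position, rot=None, vel=150, until_force=None): straight line of the TCP; rot=None keeps the orientation; vel is the mean speed in mm/s. With until_force (N) it stops when the force on the tool has changed by that much, and returns True; else False.
- env.movej(angles): joint-space move.
- env.set_gripper(opening, effort=None): finger opening in mm; effort is the grip in N (None keeps the last); returns when the fingers have stopped.
- env.sleep(seconds).
- env.inverse_kinematics(position, orientation): joint angles nearest the present ones, or None.
- optics.read_camera(name): name is "scene" or "top" or "wrist"; returns the picture (480x640x3 uint8, red, green, blue); there is no depth.
- optics.camera_info(name): a dict with "fx", "fy", "cx", "cy" (pixels), "distortion" ([k1, k2, p1, p2, k3] as OpenCV has them; the pictures are not rectified), "extrinsics" (4x4, takes a point from world to camera coordinates). Camera axes: x right, y down, z forward; pixel columns grow to the right and rows downward; lengths in mm; the calibration is good to about 2 mm. A picture is of the moment at which its call begins: read the wrist's pose just before it. camera_info takes no time and is no camera call; for the wrist camera it gives the pose at the moment of the call.
A pose or a line that the arm cannot do raises env.Unreachable and nothing moves.
- env.hand_in(): hands the job in; it is judged then, once.
Readings, each from a call of its own:
- current_clock(): time.
- current_joints(): joint angles.
- current_dq(): joint speeds.
- current_joint_efforts(): joint torques, N m.
- current_eef_pos(): TCP position.
- current_ee_rot(): TCP orientation.
- current_force(): force on the tool from outside, world axes, zero at the start.
- current_torque(): the same for the moment, N m.
- current_finger_gap(): finger opening in mm.
- current_grasp_force(): force on a finger pad.
Only numpy, scipy, OpenCV 4.12 (cv2) and the standard library are available. Lean on these libraries where they do the work, as an engineer would, in place of code of your own. Each camera call takes 0.05 s, during which the arm holds its last target. There are 200 camera calls.

TASK

The upper shelf of this little spice riser will drop over the two threaded rods and lie on the two collars. Spin the brass-coloured knurled collar on its rod until its top is level with the top of the black collar, so that the shelf will lie level, then let go. Leave the black collar as it is.

Things in the scene. Friction and masses are not known exactly. Their poses are not given: they have to be found in the camera images.
- riser: the spice riser, fixed to the worktop: a light wooden plank 95 x 230 x 18 mm with two upright steel rods 22 mm in diameter, 160 mm apart, whose tops are 113 mm above the worktop. Origin: centre of the plank's underside; z up, y along the plank. The rod with the brass-coloured collar stands at y = +80 mm, the rod with the black collar at y = -80 mm
- brass_collar_top (a point): centre of the top face of the brass-coloured knurled collar, on its rod's axis; z up. A cylinder 50 mm in diameter, 24 mm high; it starts 12 to 25 mm lower than the black collar, its rod standing up to 34 mm out of its top. Turned counter-clockwise seen from above it rises 20 mm per radian (steep thread), so one wrist turn under 1.4 rad sets it; the hand must rise along with it
- black_collar_top (a point): centre of the top face of the black knurled collar on the other rod, 50 mm in diameter and 24 mm high, same thread; z up. It is set at the right height already and would turn if touched
- brass_collar (a joint): turn of the brass-coloured collar on its rod in rad, growing counter-clockwise seen from above, as the collar rises (20 mm per rad); at 0 its top is 94 mm above the worktop. It turns stiffly (0.1 N m) and stays where it is left; it can turn up to 1.1, past any height asked for
Things that resemble listed ones, but are neither listed nor needed, are in the scene too. Of the things that look like the riser, the larger one is meant.

How it is judged:
By the outcome, as a careful person would: the job done as asked, in the order asked, and still so for the second after the job is handed in, with the robot touching nothing.
It also fails if it takes over 32 s, if anything falls off the work surface, if the arm or the gripper's body presses on something with over 40 N, if the wrist force passes 120 N, or if a joint passes its speed limit or range.

## Working session

There is one attempt and no reset: what is moved stays moved. The work goes in short steps, each a Python script; the robot and the scene stay as the last script left them, time stands still between calls to the robot, and variables do not carry over. Pictures are saved under pics/ and viewed, at most 10 in all, crops included, and the job is handed in when it is done.

```bash
mkdir -p pics; python3 - <<'E'
from bench import *
import cv2
for n in("scene","top"):
    i=optics.read_camera(n);cv2.imwrite(f"pics/{n}0.png",i[:,:,::-1]);print(n,optics.camera_info(n))
print(current_clock())
E
```

```text
scene {'fx': 573.4040538498838, 'fy': 573.4040538498838, 'cx': 321.88565909557923, 'cy': 246.06669241140773, 'distortion': array([-0.04022346,  0.        ,  0.        ,  0.        ,  0.        ]), 'extrinsics': array([[-6.52242157e-01, -7.57940378e-01,  1.03224297e-02,
         3.39805005e+02],
       [-5.58051254e-01,  4.70923466e-01, -6.83234870e-01,
         3.65552217e+02],
       [ 5.12990221e-01, -4.51395030e-01, -7.30125715e-01,
         6.21660635e+02],
       [ 0.00000000e+00,  0.00000000e+00,  0.00000000e+00,
         1.00000000e+00]])}
top {'fx': 445.7803275514859, 'fy': 445.7803275514859, 'cx': 312.5005688378209, 'cy': 239.33819468841511, 'distortion': array([-0.10850284,  0.        ,  0.        ,  0.        ,  0.        ]), 'extrinsics': array([[-2.33866161e-02, -9.99495132e-01,  2.15069046e-02,
        -1.69490587e+01],
       [-9.96737604e-01,  2.16490317e-02, -7.77526080e-02,
         5.46404925e+02],
       [ 7.72477495e-02, -2.32551110e-02, -9.96740681e-01,
         8.85178953e+02],
       [ 0.00000000e+00,  0.00000000e+00,  0.00000000e+00,
         1.00000000e+00]])}
0.1
```

View pics/scene0.png

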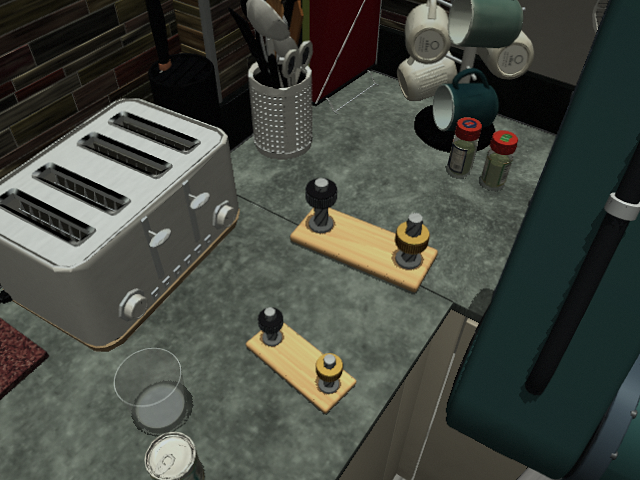

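View pics/top0.png

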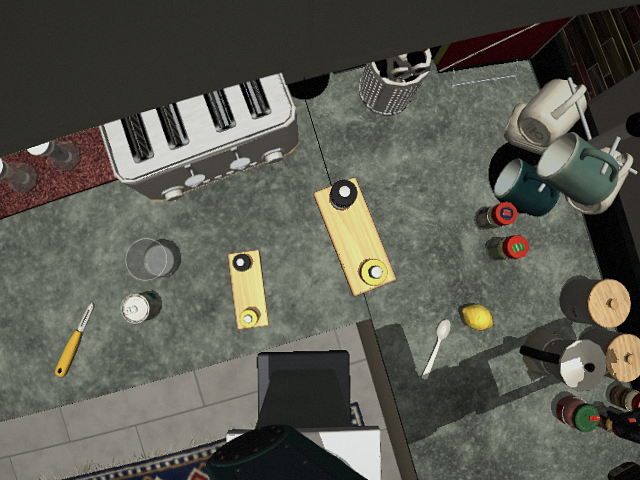

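The larger riser has its black rod tip at top (344,191) / scene (321,184), and its brass rod tip at top (376,272) / scene (416,217). I'll triangulate both tips and check the wrist camera's mounting.

```bash
cat >h.py <<'E'
from bench import *
import cv2, numpy as np
def ray(ci,uv):
    K=np.array([[ci['fx'],0,ci['cx']],[0,ci['fy'],ci['cy']],[0,0,1]])
    p=cv2.undistortPoints(np.array([[uv]],float),K,np.array(ci['distortion']))[0,0]
    E=np.array(ci['extrinsics']);R=E[:3,:3]
    d=R.T@np.array([p[0],p[1],1]);return -R.T@E[:3,3],d/np.linalg.norm(d)
def tri(rays):
    A=sum(np.eye(3)-np.outer(d,d) for c,d in rays);b=sum((np.eye(3)-np.outer(d,d))@c for c,d in rays)
    x=np.linalg.solve(A,b);return x,[round(float(np.linalg.norm(np.cross(x-c,d))),2) for c,d in rays]
def proj(ci,X):
    E=np.array(ci['extrinsics']);K=np.array([[ci['fx'],0,ci['cx']],[0,ci['fy'],ci['cy']],[0,0,1]])
    return cv2.projectPoints(np.array([X],float),cv2.Rodrigues(E[:3,:3])[0],E[:3,3],K,np.array(ci['distortion']))[0][0,0]
def down(yaw):  # tool z down, tool y at angle yaw
    c,s=np.cos(yaw),np.sin(yaw);y=np.array([c,s,0]);z=np.array([0,0,-1.]);return np.c_[np.cross(y,z),y,z]
E
python3 - <<'E'
from h import *
s,t=optics.camera_info("scene"),optics.camera_info("top")
for a,b in(((321,184),(344,191)),((416,217),(376,272))): print(tri([ray(s,a),ray(t,b)]))
w=optics.camera_info("wrist");E=np.array(w['extrinsics']);R=current_ee_rot();p=current_eef_pos()
print(w['fx'],w['cx'],w['cy'],w['distortion']);print("cam in tool",R.T@(-E[:3,:3].T@E[:3,3]-p));print((E[:3,:3]@R).round(2));print(R)
E
```

```text
(array([628.4408777 , -88.626553  , 104.57747738]), [0.44, 0.44])
(array([ 475.81766056, -142.64690575,  111.16015448]), [0.78, 0.78])
334.0661586311966 314.70811578381927 238.80855086383102 [0.00728335 0.         0.         0.         0.        ]
cam in tool [  78.5554389    -0.66955972 -134.57296938]
[[ 0.    1.    0.  ]
 [-0.95  0.   -0.3 ]
 [-0.3  -0.    0.95]]
[[ 9.03977850e-01  4.27578911e-01 -5.67566462e-04]
 [ 4.27579239e-01 -9.03976317e-01  1.67702825e-03]
 [ 2.03995273e-04 -1.75867603e-03 -9.99998433e-01]]
```

```bash
cat >>h.py <<'E'
BR=np.array([475.8,-142.6]);BK=np.array([628.4,-88.6]);MID=(BR+BK)/2
U=(BK-BR)/np.linalg.norm(BK-BR)
def viewpose(side,elev,rng,aim):  # wrist camera looks at aim from horizontal dir side*perp(U)
    xh=side*np.array([-U[1],U[0],0]);e=np.radians(elev);k=np.array([0,0,1.])
    cam=np.array(aim)+rng*(np.cos(e)*xh+np.sin(e)*k)
    t=np.radians(90-elev)-np.arctan2(.3,.954)
    z=-np.sin(t)*xh-np.cos(t)*k;x=np.cos(t)*xh-np.sin(t)*k;R=np.c_[x,np.cross(z,x),z]
    return cam-R@np.array([78.5,-.7,-134.6]),R
E
python3 - <<'E'
from h import *
aim=[*MID,95]
for s in(1,-1):
    for e in(80,40):
        P=viewpose(s,e,260,aim);j=env.inverse_kinematics(*P);print(s,e,P[0].round(),None if j is None else np.round(j))
for y in range(-180,180,30): 
    j=env.inverse_kinematics([*BR,90],down(np.radians(y)));print(y,None if j is None else np.round(j))
E
```

```text
1 80 [ 558. -130.  207.] [-24.  22.  89.   6.  74. -45.]
1 40 [533. -58. 191.] [  7.  19. 108. -41.  54.  12.]
-1 80 [ 546. -101.  207.] [-14.  17.  97.  -7.  62. 150.]
-1 40 [ 572. -173.  191.] [-35.  36.  75.  18.  96. 123.]
-180 [-25.  23. 108.  -0.  48. 155.]
-150 [-25.  23. 108.  -0.  48. 125.]
-120 [-25.  23. 108.  -0.  48.  95.]
-90 [-25.  23. 108.  -0.  48.  65.]
-60 [-25.  23. 108.  -0.  48.  35.]
-30 [-25.  23. 108.  -0.  48.   5.]
0 [-25.  23. 108.  -0.  48. -25.]
30 [-25.  23. 108.  -0.  48. -55.]
60 [-25.  23. 108.  -0.  48. -85.]
90 [ -25.   23.  108.   -0.   48. -115.]
120 [ -25.   23.  108.   -0.   48. -145.]
150 None
```

```bash
python3 - <<'E'
from h import *
import pickle
p=current_eef_pos();env.move_linear([p[0],p[1],p[2]+70],vel=200)
aim=[*MID,95];D={}
for n,e in(("A",80),("B",40)):
    env.move_to(*viewpose(1,e,260,aim));env.sleep(.3)
    ci=optics.camera_info("wrist");im=optics.read_camera("wrist")[:,:,::-1].copy()
    D[n]=(ci,im);cv2.imwrite(f"pics/w{n}.png",im)
pickle.dump(D,open("d.pkl","wb"));print(current_clock(),np.linalg.norm(current_force()))
cv2.imwrite("pics/AB.png",cv2.resize(np.vstack([D["A"][1][100:400],D["B"][1][100:400]]),(640,600)))
E
```

```text
4.125 0.6526661508972065
```

View pics/AB.png

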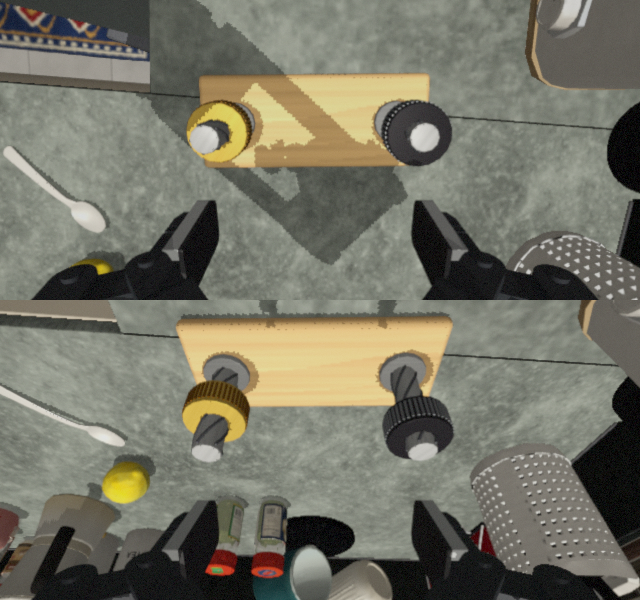

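View A (upper half): brass collar at (219,230) full-frame, black at (418,232). View B (lower half) is upside down: brass top face near (218,215), black near (418,239). I'll zoom in to see the top-face rims.

```bash
python3 - <<'E'
import pickle,cv2,numpy as np
D=pickle.load(open("d.pkl","rb"));r=[]
for n,(y0,) in(("A",(185,)),("B",(165,))):
    im=D[n][1];row=[]
    for x0 in(170,370):
        c=im[y0:y0+100,x0:x0+100].astype(float)/255
        row.append(cv2.resize((255*c**(.5 if x0==370 else .8)).astype(np.uint8),(300,300),interpolation=cv2.INTER_CUBIC))
    r.append(np.hstack(row))
cv2.imwrite("pics/z.png",np.vstack(r))
E
```

```text
(no output)
```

View pics/z.png

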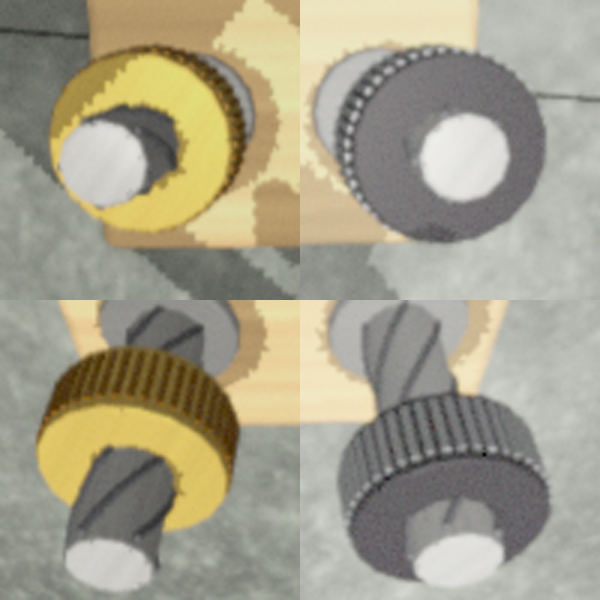

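```bash
cat >>h.py <<'E'
from scipy.optimize import least_squares,brentq
def circ(ci,pts,z):
    X=[]
    for uv in pts:
        c,d=ray(ci,uv);X.append((c+d*(z-c[2])/d[2])[:2])
    X=np.array(X);f=lambda q:np.hypot(*(X-q[:2]).T)-q[2]
    r=least_squares(f,[*X.mean(0),25],loss="soft_l1");return r.x,np.std(f(r.x))
def height(A,pa,B,pb):
    # z at which centres from the two views agree best (along the view-separation direction)
    n=np.array([-U[1],U[0]])
    z=brentq(lambda z:(circ(A,pa,z)[0]-circ(B,pb,z)[0])[:2]@n,50,140)
    a,b=circ(A,pa,z),circ(B,pb,z);return z,a[0].round(2),b[0].round(2),round(a[1],2),round(b[1],2)
E
python3 - <<'E'
from h import *
import pickle
D=pickle.load(open("d.pkl","rb"))
def P(s,o,off): 
    p=np.array(eval("["+s+"]"),float)-o;return (p+.5)/3-.5+off
bA=P("(52,140),(65,100),(90,70),(130,52),(165,55),(200,75),(222,110),(230,150),(218,190),(190,220),(150,232),(110,222)",(0,0),(170,185))
kA=P("(355,150),(365,110),(385,75),(420,55),(460,50),(510,75),(538,110),(545,145),(535,190),(505,225),(460,240),(410,235),(375,205)",(300,0),(370,185))
bB=P("(38,455),(45,430),(65,410),(100,400),(150,405),(195,425),(225,455),(232,485),(222,515),(195,528),(172,530),(50,485),(72,503)",(0,300),(170,165))
kB=P("(348,515),(355,545),(400,577),(520,560),(548,515),(545,487),(520,465),(480,457),(440,460),(400,470),(365,490)",(300,300),(370,165))
a,b=D["A"][0],D["B"][0]
print("brass",height(a,bA,b,bB));print("black",height(a,kA,b,kB))
tA=P("(60,165),(75,130),(100,120),(135,135),(147,165),(130,197),(105,207),(75,195)",(0,0),(170,185))
tB=P("(65,548),(90,540),(125,545),(152,562),(150,580),(125,590),(90,585),(68,568)",(0,300),(170,165))
uA=P("(420,155),(435,125),(465,113),(500,130),(510,158),(495,190),(465,200),(432,190)",(300,0),(370,185))
uB=P("(413,570),(430,548),(465,537),(500,538),(504,558),(485,578),(450,588),(425,585)",(300,300),(370,165))
print("rods",height(a,tA,b,tB),height(a,uA,b,uB))
E
```

```text
brass (80.41291407129887, array([ 477.35, -140.57,   24.4 ]), array([ 477.92, -140.36,   25.54]), np.float64(0.51), np.float64(0.53))
black (100.24519964508644, array([627.3 , -85.57,  24.32]), array([626.56, -85.83,  24.8 ]), np.float64(0.64), np.float64(1.11))
rods (112.27411291749051, array([ 477.03, -140.58,   10.54]), array([ 476.92, -140.62,   10.56]), np.float64(0.17), np.float64(0.38)) (112.69183571811155, array([627.15, -85.97,  10.83]), array([627.21, -85.95,  10.68]), np.float64(0.21), np.float64(0.64))
```

```bash
python3 - <<'E'
from h import *
C=[477.0,-140.6];y0=np.radians(-20);th=19.9/20
p=current_eef_pos();env.move_to([*C,200],down(y0))
env.move_linear([*C,59],vel=100,until_force=12)and print("HIT")
env.sleep(.2);print(current_eef_pos(),current_force(),current_clock())
env.set_gripper(40,effort=50);env.sleep(.2)
print("grip",current_finger_gap(),current_grasp_force(),current_force())
p0=current_eef_pos();N=3
for i in range(1,N+1):
    f=th*i/N;env.move_linear([C[0],C[1],59+20*f],down(y0+f),vel=8)
    print(current_eef_pos().round(2),np.round(current_force(),1),np.round(current_torque(),2),current_clock())
E
```

```text
[ 477.28880994 -140.74775979   59.41591513] [ 0.42090579 -0.08805067 -0.08603398] 6.6083
grip 48.53588265085507 50.82699000835419 [-0.55443912  0.58168139  6.0320776 ]
[ 476.55 -140.51   65.71] [-3.2  0.3  5.9] [-0.02  0.37 -0.1 ] 8.2167
[ 476.14 -140.56   72.32] [-3.8 -1.2  6.7] [-0.1   0.56 -0.18] 9.1917
[ 475.76 -140.73   78.93] [-5.4 -2.1  7.3] [-0.33  0.7  -0.22] 10.1667
```

```bash
python3 - <<'E'
from h import *
import pickle
env.set_gripper(85);p=current_eef_pos();env.move_linear([p[0],p[1],190],vel=120)
aim=[552.1,-113.3,98];D={}
for n,e in(("A",75),("B",25)):
    env.move_to(*viewpose(1,e,230,aim));env.sleep(.3)
    ci=optics.camera_info("wrist");im=optics.read_camera("wrist")[:,:,::-1].copy();D[n]=(ci,im)
pickle.dump(D,open("d2.pkl","wb"));print(current_clock())
r=[];O={}
for n in "AB":
    row=[]
    for q in((477,-140.6,100.5),(627.2,-85.9,100.5)):
        u,v=np.round(proj(D[n][0],q)).astype(int)-50;O[n,q[0]]=(u,v)
        c=D[n][1][v:v+100,u:u+100]/255.;row.append(cv2.resize((255*c**(.5 if q[0]>500 else .8)).astype(np.uint8),(300,300),interpolation=cv2.INTER_CUBIC))
    r.append(np.hstack(row))
print(O);cv2.imwrite("pics/z2.png",np.vstack(r))
E
```

```text
Traceback (most recent call last):
bench.Unreachable: the arm cannot take that pose within its joint ranges
```

```bash
python3 - <<'E'
from h import *
import pickle
aim=[552.1,-113.3,98];D={}
e2=next(e for e in(30,33,36,40) if env.inverse_kinematics(*viewpose(1,e,240,aim)) is not None);print(e2,current_clock())
for n,e in(("A",80),("B",e2)):
    env.move_to(*viewpose(1,e,240,aim));env.sleep(.3)
    ci=optics.camera_info("wrist");im=optics.read_camera("wrist")[:,:,::-1].copy();D[n]=(ci,im)
pickle.dump(D,open("d2.pkl","wb"));print(current_clock())
r=[];O={}
for n in "AB":
    row=[]
    for q in((477,-140.6,100.5),(627.2,-85.9,100.5)):
        u,v=np.round(proj(D[n][0],q)).astype(int)-50;O[n,q[0]]=(u,v)
        c=D[n][1][v:v+100,u:u+100]/255.;row.append(cv2.resize((255*c**(.5 if q[0]>500 else .8)).astype(np.uint8),(300,300),interpolation=cv2.INTER_CUBIC))
    r.append(np.hstack(row))
print(O);cv2.imwrite("pics/z2.png",np.vstack(r))
E
```

```text
30 12.475
14.625
{('A', 477): (np.int64(151), np.int64(190)), ('A', 627.2): (np.int64(376), np.int64(189)), ('B', 477): (np.int64(151), np.int64(190)), ('B', 627.2): (np.int64(375), np.int64(189))}
```

View pics/z2.png

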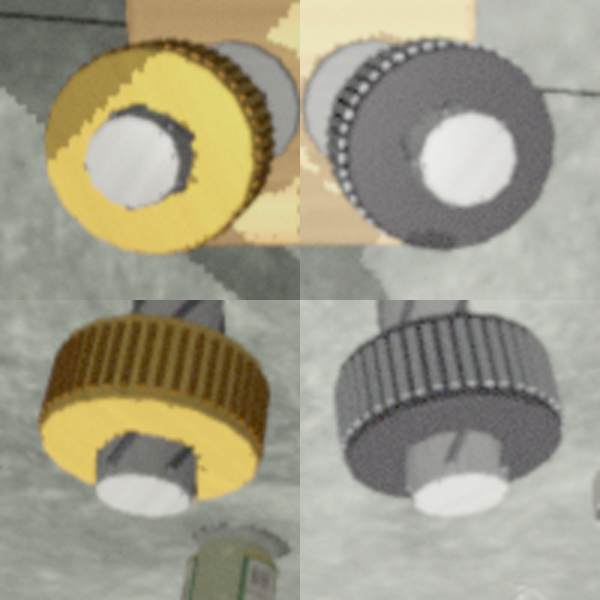

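Both tops look close to level: brass face-to-rod-tip is about 62 zoomed px in view B, black about 61. I'll measure the lower rim arc at subpixel level, with the axis and 25 mm radius fixed.

```bash
python3 - <<'E'
from h import *
import pickle
D=pickle.load(open("d2.pkl","rb"));ci,im=D["B"]
lab=cv2.GaussianBlur(cv2.cvtColor(im,cv2.COLOR_BGR2LAB),(3,3),.7).astype(float)
for nm,C,off,xs,ch in(("brass",(477,-140.6),(151,190),[*range(17,31),*range(67,84)],2),("black",(627.2,-85.95),(375,189),[*range(18,33),*range(71,86)],0)):
    zs=[]
    for x in xs:
        u=off[0]+x
        # expected row for z=100.5, then local gradient maximum
        def row(z):
            best=None
            for a in np.linspace(0,2*np.pi,721):
                q=proj(ci,(C[0]+25*np.cos(a),C[1]+25*np.sin(a),z))
                if abs(q[0]-u)<.5 and (best is None or q[1]>best):best=q[1]
            return best
        r0=row(100.5)
        if r0 is None: continue
        v=np.arange(int(r0)-6,int(r0)+8);g=np.abs(np.gradient(lab[v,u,ch]));k=int(np.clip(g.argmax(),1,len(v)-2))
        s=.5*(g[k-1]-g[k+1])/(g[k-1]-2*g[k]+g[k+1]+1e-9);ve=v[k]+s
        def f(z):
            c,d=ray(ci,(u,ve));X=c+d*(z-c[2])/d[2];return np.hypot(*(X[:2]-C))-25
        z=np.linspace(90,112,221);F=np.array([f(q) for q in z]);i=np.where(F[:-1]*F[1:]<0)[0]
        if len(i):zs.append((x,round(min(z[i],key=lambda q:abs(q-100.5)),1)))
    print(nm,np.median([z for _,z in zs]),zs)
E
```

```text
brass 100.7 [(17, np.float64(100.6)), (18, np.float64(100.6)), (19, np.float64(100.9)), (20, np.float64(100.9)), (21, np.float64(100.9)), (22, np.float64(100.9)), (23, np.float64(100.8)), (24, np.float64(100.8)), (25, np.float64(100.9)), (26, np.float64(101.0)), (27, np.float64(101.1)), (28, np.float64(101.1)), (29, np.float64(101.1)), (30, np.float64(100.9)), (67, np.float64(100.7)), (68, np.float64(100.8)), (69, np.float64(100.8)), (70, np.float64(100.8)), (71, np.float64(100.7)), (72, np.float64(100.6)), (73, np.float64(100.6)), (74, np.float64(100.5)), (75, np.float64(100.4)), (76, np.float64(100.5)), (77, np.float64(100.4)), (78, np.float64(100.4)), (79, np.float64(100.4)), (80, np.float64(100.2)), (81, np.float64(99.9)), (82, np.float64(100.0)), (83, np.float64(100.4))]
black 100.0 [(18, np.float64(99.7)), (19, np.float64(99.6)), (20, np.float64(99.7)), (21, np.float64(99.7)), (22, np.float64(99.8)), (23, np.float64(99.9)), (24, np.float64(100.1)), (25, np.float64(100.1)), (26, np.float64(100.0)), (27, np.float64(100.0)), (28, np.float64(100.1)), (29, np.float64(100.2)), (30, np.float64(100.3)), (31, np.float64(100.3)), (32, np.float64(100.3)), (71, np.float64(100.0)), (72, np.float64(100.0)), (73, np.float64(100.1)), (74, np.float64(100.2)), (75, np.float64(100.3)), (76, np.float64(100.1)), (77, np.float64(100.1)), (78, np.float64(100.0)), (79, np.float64(100.0)), (80, np.float64(99.9)), (81, np.float64(100.0)), (82, np.float64(100.2)), (83, np.float64(100.5)), (84, np.float64(99.7)), (85, np.float64(99.6))]
```

```bash
python3 - <<'E'
from h import *
import pickle
D=pickle.load(open("d2.pkl","rb"));ci,im=D["B"]
L=cv2.cvtColor(im,cv2.COLOR_BGR2GRAY).astype(float)
for C,off in(((477,-140.6),(151,190)),((627.2,-85.95),(375,189))):
    c=L[off[1]+50:off[1]+80,off[0]+25:off[0]+75]
    m=cv2.resize(c,None,fx=8,fy=8,interpolation=cv2.INTER_CUBIC)
    b=cv2.morphologyEx((m>175).astype(np.uint8),cv2.MORPH_OPEN,np.ones((15,15)))
    n,l,s,ce=cv2.connectedComponentsWithStats(b);k=1+s[1:,4].argmax();e=(ce[k]+.5)/8-.5+[off[0]+25,off[1]+50]
    q=proj(ci,(*C,113));print("rod tip centroid-expected",(e-q).round(2),s[k])
E
```

```text
rod tip centroid-expected [-0.32 -1.04] [   60    69   240   106 18883]
rod tip centroid-expected [ 0.06 -1.17] [  113    67   235   107 18960]
```

Brass reads about 0.55 mm high. Rod tips in the same view agree to 0.1 mm, so that isn't a camera bias. There's time left, so I'll trim it clockwise and check once more.

```bash
python3 - <<'E'
from h import *
import pickle
C=[477.0,-140.6];y0=np.radians(10);d=-.55/20
env.move_to([*C,190],down(y0));env.move_linear([*C,79],vel=120,until_force=12)and print("HIT")
env.set_gripper(40,effort=40);env.sleep(.2);R0=current_ee_rot()
env.move_linear([*C,79+20*d],down(y0+d),vel=2);env.sleep(.2)
R1=current_ee_rot();print("turn",np.arctan2(*(R1[1::-1,1]))-np.arctan2(*(R0[1::-1,1])),current_torque())
env.set_gripper(85);env.move_linear([*C,190],vel=120)
aim=[552.1,-113.3,98]
env.move_to(*viewpose(1,30,240,aim));env.sleep(.3)
ci=optics.camera_info("wrist");im=optics.read_camera("wrist")[:,:,::-1].copy();print(current_clock())
old,oi=pickle.load(open("d2.pkl","rb"))["B"]
for nm,C,o,xs,ch in(("brass",(477,-140.6),(151,190),[*range(19,31),*range(67,80)],2),("black",(627.2,-85.95),(375,189),[*range(18,33),*range(71,84)],0)):
    res=[]
    for c,i in((old,oi),(ci,im)):
        lab=cv2.GaussianBlur(cv2.cvtColor(i,cv2.COLOR_BGR2LAB),(3,3),.7).astype(float)
        rim=np.array([proj(c,(C[0]+25*np.cos(a),C[1]+25*np.sin(a),100.5)) for a in np.linspace(0,2*np.pi,1441)])
        zs=[]
        for u in np.array(xs)+o[0]:
            r0=rim[np.abs(rim[:,0]-u)<.5,1].max();v=np.arange(int(r0)-6,int(r0)+8)
            g=np.abs(np.gradient(lab[v,u,ch]));k=int(np.clip(g.argmax(),1,len(v)-2))
            ve=v[k]+.5*(g[k-1]-g[k+1])/(g[k-1]-2*g[k]+g[k+1]+1e-9);cc,dd=ray(c,(u,ve))
            F=[np.hypot(*((cc+dd*(z-cc[2])/dd[2])[:2]-C))-25 for z in np.linspace(90,112,221)]
            j=np.where(np.array(F[:-1])*np.array(F[1:])<0)[0]
            if len(j):zs.append(min(90+.1*j,key=lambda q:abs(q-100.5)))
        res.append(round(np.mean(zs),2))
    print(nm,"before/after",res)
cv2.imwrite("pics/fin.png",im)
E
```

```text
turn -0.027564569076035356 [-0.16479587  0.60640471 -0.12634438]
20.8083
brass before/after [np.float64(100.76), np.float64(100.04)]
black before/after [np.float64(100.04), np.float64(100.0)]
```

View pics/fin.png

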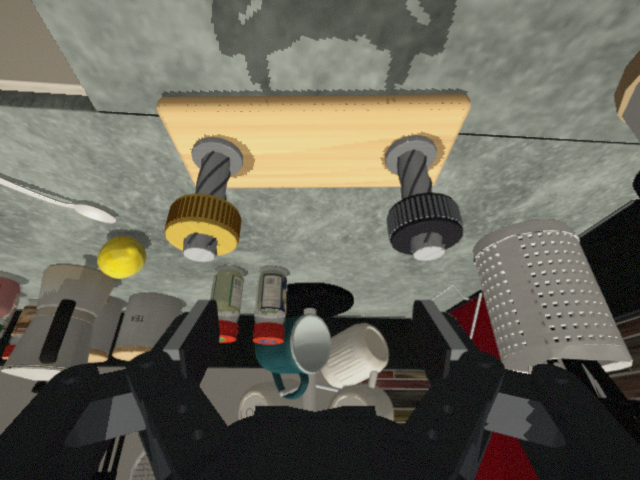

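The picture shows the brass collar (203,225) and the black collar (425,225) level, with the gripper clear of both.

```bash
python3 -c "
from bench import *
print(env.hand_in(),current_clock())"
```

```text
the job is handed in; nothing more can be done
the job is handed in; nothing more can be done
```

The brass collar's top is level with the black collar's (measured 100.0 mm for both, within a few tenths); the gripper let go, the black collar wasn't touched, and the job was handed in at about 21 s.

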